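Release the scanner's transport lock and take off its transport cap

ROBOT

A 7-joint arm with a two-finger parallel gripper is mounted at the origin on the work surface. World frame = base frame: x ahead of the robot, y to its left, z up, the work surface at z = 0. Lengths are in mm, angles in rad, forces in N, time in s.
With the tool pointing down it reaches from about 425 to 800 mm from the base axis. Payload 8.3 kg.
Tool frame: the origin (TCP) lies on the centre line of the jaws, within the pads' length; the fingertips stand 25 mm ahead of it and the grasp point (between the pads) lies 6 mm ahead of it (bot.finger_overhang is the distance from the TCP to the fingertips, in mm); z points along the fingers, y is the line along which they close (so a half turn about z gives the same grasp; the last joint's range is limited). The gripper opens to 85 mm and grips with 20 to 120 N. Pads are 22 mm wide; open, the fingers measure 114 mm over their backs; the gripper's body (76 mm by 85 mm) begins 54 mm behind the grasp point. The pads swing forward as they close: fully open they stand 13 mm farther back than shut.
Start: joints at [-1.332, 0.383, 0.016, 1.37, -0.006, 1.388, -0.046], TCP at [185.724, 596.751, 256.279] pointing down, gripper open.
Joint ranges: [-2.95, 2.95], [-0.25, 2.06], [-1.52, 1.56], [0.18, 2.33], [-1.44, 4.58], [0.02, 2.06], [-3.01, 3.01]. Speed limits (rad/s): [2.39, 2.39, 3.01, 3.01, 3.14, 3.14, 3.14].

INTERFACE

Orientations are given as a unit quaternion [w, x, y, z].
In Python, from plant import bot gives the robot as it stands. The module is installed in compiled form; this text tells all that it offers.
- The arm moves only by the tool apply_moves, never from a script. Its argument "steps" is a list that holds one entry, the list of rows, each a list of 7 numbers: the turn, a rotation vector about the tool's x, y, z as a fraction of full scale, then the shift along the tool's x, y, z as a fraction of full scale, then the gripper's target within -1 to 1 (shut at 1, half-way at 0, fully open at -1). In form: [[[rx, ry, rz, dx, dy, dz, gripper], ...]]. A call has 1 to 5 rows; each row shifts and turns the commanded pose from where the row before left it, along the tool's axes as they then stand; what a row does not reach is not made up. Full scale, the value 1, is 0.05 m for a shift and 30 degrees for a turn. A row lasts 1/10 s, in which the tool goes at most 50 mm and 8.59 degrees, less where a joint would pass 70% of its speed; a pose out of reach is approached as far as the arm can. A call with a number of a shift or a turn outside -1 to 1 is refused whole. A call with a gripper value outside its range is refused whole. The fingers move at their own pace and stop on an object; "grip_force" is the grip in N (left out, the last holds). Time passes only in rows, so rows that do not move let the fingers close. It gives the time, the measured TCP pose, the force, the opening and the grip force at its end, in the units of the state.
- bot.read_state(): the state, without advancing time (a new reading comes with each control period).
- bot.camera(name): name is "side" or "top"; returns a dict with "pixels" (420x560x3 uint8, red, green, blue), "z_map" (420x560 float32, mm along the optical axis (not along the pixel's ray), 0 where there is no reading), "fx", "fy", "cx", "cy" (pixels), "rvec" (rotation vector, rad) and "tvec" (3), from world to camera coordinates, as OpenCV has them. Camera axes: x right, y down, z forward; pixel columns grow to the right and rows downward; lengths in mm; the calibration is good to about 2 mm. A picture is of the moment at which its call begins.
- bot.close_job(): hands the job in; it is judged then, once.
The state is a dict: "clock": time; "joints": joint angles; "qvel": joint speeds; "effort": joint torques, N m; "eef_pos": TCP position; "tool_rot": TCP orientation; "wrist_force": force on the tool from outside, world axes, zero at the start; "torque": the same for the moment, N m; "gripper_width": finger opening in mm; "finger_force": force on a finger pad.
Only numpy, scipy, OpenCV 4.12 (cv2) and the standard library are available. Lean on these libraries where they do the work, as an engineer would, in place of code of your own. Each camera call takes 0.05 s, during which the arm holds its last target. There are 200 camera calls.

TASK

Make the new flatbed scanner ready for use: pull its transport lock slide away from the round black cap until it meets its end stop, then unscrew the cap and lift it off. Some of these caps loosen anticlockwise and some clockwise and they look alike, so try one way and, if it does not come free, the other; a quarter turn is enough. Finish while still holding the cap in the gripper, roughly level and about 12 cm above its seat, touching nothing else, with the lock left at its stop and the other things on desk and scanner left where they are.

Things in the scene. Friction and masses are not known exactly. Their poses are not given: they have to be found in the camera images.
- scanner: white flatbed scanner fixed to the desk. Origin: on the desk under the middle of its front ledge; x points from the ledge to the lid (away from the robot), y along the ledge to the left, z up. Ledge: x -50..50, y -210..210 mm, flat top at z = 55 mm. Grey lid behind it: x 50..300 mm, top at z = 62 mm
- lock (a joint): transport lock slide, m: 0 when its fork lies fully over the cap's rim, 0.060 at its end stop; starts at 0 to 0.012. It slides along the scanner's -y (away from the cap) against about 2 N of friction and stays where it is left. The fork is clear of the cap from 0.035 on
- lock_grip (a point): top centre of the slide's upright black grip block: 26 mm along scanner x, 18 mm along y, top 40 mm above the ledge; pinch it by its two x faces, 14 to 40 mm above the ledge. At slide 0 it is 75 mm from the cap's axis, on the -y side. From its foot a steel fork, 70 mm wide, its top 12 mm above the ledge, reaches over the cap's rim
- cap: round black knurled cap seated on the ledge. Origin: centre of its underside (on the ledge top while seated); z up its axis. Body 54 mm in diameter, 42 mm tall overall, with a foot rim 74 mm in diameter and 5 mm high; a slim grey bar on top lies along its x axis. 85 to 170 g. Loosening direction unknown, clockwise or anticlockwise
- cap_seat (a point): the cap's seat on the scanner's ledge top (scanner x 0, y 90 mm), a post 17 mm high inside the cap. The cap lifts straight off once turned 60 to 115 degrees (best 85) its own way, almost freely; it does not rise while turning. Turned the wrong way it stops hard after 8 degrees and the fingers slip round it. Not loosened, it lifts no more than 2 mm
- eraser: whiteboard eraser block, wood over felt, 60 x 40 x 30 mm, lying on the right end of the scanner's ledge; origin under its centre; to be left alone
- mouse: black computer mouse, 100 x 55 x 31 mm, on the scanner's lid; origin under its centre; to be left alone
- marker: whiteboard marker, 122 x 18 x 18 mm, lying on the scanner's lid; origin under its body; to be left alone
- mug: white ceramic mug, 80 mm wide, 95 mm tall, on the desk beside the scanner; origin under its centre; to be left alone
- stapler: black stapler, 140 x 34 x 44 mm, on the desk beside the scanner; origin under its centre; to be left alone
- sharpener: metal pencil sharpener block, 45 x 28 x 35 mm, on the desk beside the scanner; origin under its centre; to be left alone

How it is judged:
By the outcome, as a careful person would: the job done as asked, in the order asked, and still so for the second after the job is handed in, while the arm keeps its last pose, push and grip.
It also fails if it takes over 58 s, if anything falls off the work surface, if the arm or the gripper's body presses on something with over 40 N, if the wrist force passes 120 N, or if a joint passes its speed limit or range.

## Working session

There is one attempt and no reset: what is moved stays moved. The work goes in short steps, Python scripts to look and compute and a tool call to move; the robot and the scene stay as the last step left them, time stands still between calls to the robot, and variables do not carry over. Pictures are saved under pics/ and viewed, at most 10 in all, crops included, and the job is handed in when it is done.

Besides the shell and the picture viewer there is one more tool, called after "Request:" as a command line: name --argument value ..., lists and objects as JSON in quotes. apply_moves: Moves the arm, as the interface text tells. Its arguments: {"type":"object","properties":{"steps":{"type":"array","items":{"type":"array","items":{"type":"array","items":{"type":"number"}}}},"grip_force":{"type":"number"}},"required":["steps"]}

```bash
mkdir -p pics; cat > h.py <<'E'
import numpy as np, cv2
from plant import bot
from scipy.spatial.transform import Rotation as R
def cam(n):
    c=bot.camera(n); return c
def world(c):
    z=c["z_map"].astype(float); v,u=np.indices(z.shape)
    P=np.stack([(u-c["cx"])/c["fx"]*z,(v-c["cy"])/c["fy"]*z,z],-1)
    M=cv2.Rodrigues(np.array(c["rvec"],float))[0]
    W=(P-np.array(c["tvec"]).ravel())@M; W[z==0]=np.nan
    return W
def save(c,n): cv2.imwrite(f"pics/{n}.png",c["pixels"][...,::-1])
E
python3 - <<'E'
from h import *
for n in("top","side"):
    c=cam(n); save(c,n+"0"); W=world(c); np.save(n+"0.npy",W)
    print(n,np.nanmin(W,(0,1)),np.nanmax(W,(0,1)))
s=bot.read_state(); print(s)
E
```

```text
top [  -19.83495789 -1308.60016709  -775.93023464] [1934.44480249 1636.24551029  676.59633328]
side [-1114.50305922 -2025.63994988  -770.91498124] [1930.59800891  597.2549626   539.7603754 ]
{'clock': 0.1, 'joints': array([-1.33194064,  0.38416446,  0.01637409,  1.37102365, -0.00629553,
        1.38818591, -0.04651436]), 'qvel': array([ 0.00010753, -0.00157139,  0.00205741, -0.00138309,  0.00069458,
       -0.00118992,  0.00171133]), 'effort': array([ 3.35258337e-03, -6.29136229e+01,  8.47570114e-01, -3.72767687e+01,
        1.68359012e-02,  1.02437308e-02,  3.13103919e-05]), 'eef_pos': array([185.59425558, 596.39458588, 255.38384499]), 'tool_rot': array([-1.16185424e-04,  1.50280841e-01,  9.88642968e-01, -8.58206918e-04]), 'wrist_force': array([-0.21686836,  0.36653946,  0.46715765]), 'torque': array([ 0.04289011, -0.04171065,  0.00028131]), 'finger_force': 0.0, 'gripper_width': 85.86235079579001}
```

View pics/top0.png

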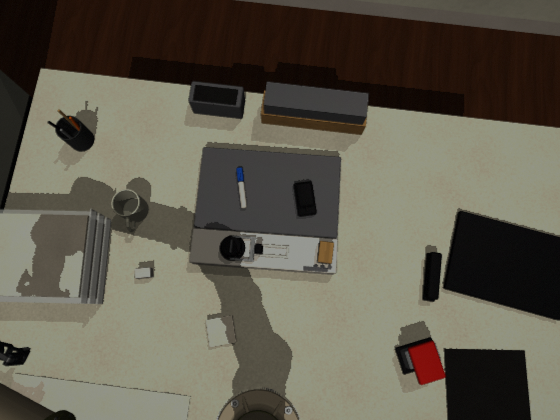

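View pics/side0.png

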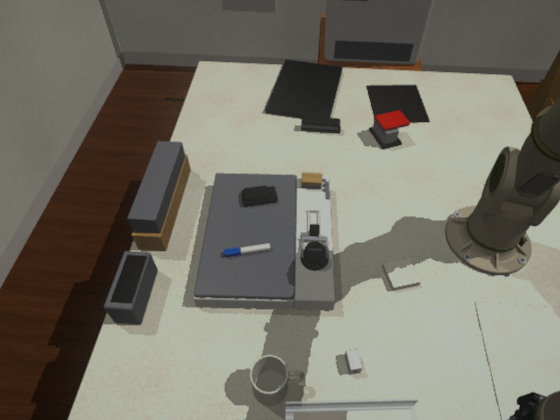

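The top view shows the cap at about (232,247), the lock grip at (259,249), the eraser at (325,252), and the lid above the ledge. In the side view the cap is at (315,255) and the grip at (314,230).

```bash
python3 - <<'E'
from h import *
img=cv2.imread("pics/top0.png"); a=cv2.resize(img[225:280,185:345],None,fx=5,fy=5,interpolation=cv2.INTER_CUBIC)
img2=cv2.imread("pics/side0.png"); b=cv2.resize(img2[165:305,255:345],None,fx=2.2,fy=2.2,interpolation=cv2.INTER_CUBIC)
o=np.zeros((590,800,3),np.uint8); o[:275]=a; o[280:280+b.shape[0],:b.shape[1]]=b
cv2.imwrite("pics/crop.png",o)
for n,box in(("top",(140,280,180,350)),("side",(165,310,190,345))):
    W=np.load(n+"0.npy"); r0,r1,c0,c1=box; P=W[r0:r1,c0:c1].reshape(-1,3); P=P[~np.isnan(P[:,0])]
    h=np.histogram(P[:,2],np.arange(-5,125,5)); print(n,list(zip(h[1],h[0])))
    # cap/grip tops
    X=W[r0:r1,c0:c1]; m=((X[...,2]>85)&(X[...,2]<110)).astype(np.uint8)
    k,l,st,ce=cv2.connectedComponentsWithStats(m)
    for i in range(1,k):
        if st[i,4]>8: q=X[l==i]; print(st[i],ce[i]+[c0,r0],q.mean(0).round(1),q.min(0).round(1),q.max(0).round(1))
    m=(P[:,2]>58.)&(P[:,2]<66); L=P[m][:,:2].astype(np.float32); print("lid rect",cv2.minAreaRect(L))
    m=(P[:,2]>40.)&(P[:,2]<66); L=P[m][:,:2].astype(np.float32); print("all rect",cv2.minAreaRect(L), cv2.boxPoints(cv2.minAreaRect(L)))
E
```

```text
top [(np.int64(-5), np.int64(3404)), (np.int64(0), np.int64(2992)), (np.int64(5), np.int64(206)), (np.int64(10), np.int64(21)), (np.int64(15), np.int64(25)), (np.int64(20), np.int64(23)), (np.int64(25), np.int64(21)), (np.int64(30), np.int64(20)), (np.int64(35), np.int64(25)), (np.int64(40), np.int64(56)), (np.int64(45), np.int64(244)), (np.int64(50), np.int64(2218)), (np.int64(55), np.int64(4293)), (np.int64(60), np.int64(6975)), (np.int64(65), np.int64(1271)), (np.int64(70), np.int64(87)), (np.int64(75), np.int64(318)), (np.int64(80), np.int64(302)), (np.int64(85), np.int64(270)), (np.int64(90), np.int64(339)), (np.int64(95), np.int64(259)), (np.int64(100), np.int64(24)), (np.int64(105), np.int64(0)), (np.int64(110), np.int64(0)), (np.int64(115), np.int64(0))]
[116  43  18  28 372] [304.31989247 194.89516129] [666.7 -49.9  91.8] [624.6 -77.3  85.1] [704.2 -22.7  99.3]
[ 41  97  20  20 304] [230.66447368 246.10526316] [494.6 136.5  96.2] [467.7 109.9  85.9] [521.  163.6 102.6]
[138 102  16  21 146] [325.02739726 251.84931507] [ 512.3 -125.4   86.9] [ 483.6 -144.9   85. ] [ 541.5 -10
[... 1293 characters left out ...]
 86.9] [ 481.9 -146.9   85. ] [ 538.9 -105.    91.1]
[ 54  20  29  16 318] [256.40880503 192.13522013] [664.  -47.4  93. ] [621.  -80.3  85.2] [701.5 -21.9  98.4]
[120  59  10   8  71] [314.53521127 227.07042254] [495.9  64.4  94.2] [483.5  53.6  85.5] [508.3  72.6  99.9]
[115  76  21  21 349] [315.03438395 250.57020057] [492.4 140.3  96.7] [466.3 109.6  85.1] [518.2 164.4 102.3]
lid rect ((620.4818725585938, 53.10041809082031), (344.8598937988281, 416.78924560546875), 2.641667604446411)
all rect ((619.5947265625, 53.27854919433594), (347.8228454589844, 421.3895263671875), 2.5598015785217285) [[ 436.44675  255.99582]
 [ 455.26694 -164.97324]
 [ 802.7427  -149.43872]
 [ 783.9225   271.53033]]
```

View pics/crop.png

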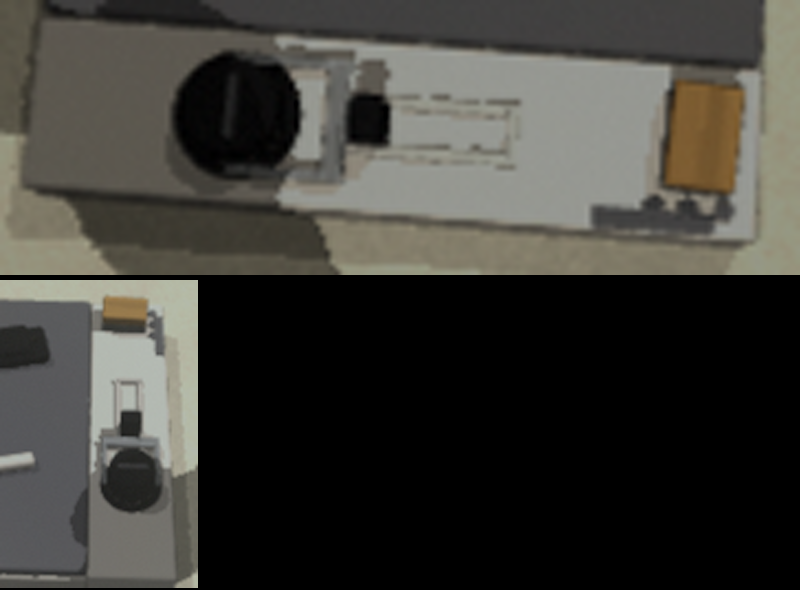

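```bash
cat >> h.py <<'E'
def yaw(q): # world angle of tool y, deg; also tilt
    M=R.from_quat(np.roll(q,-1)).as_matrix(); return M
def plan(target,ydeg,n):
    s=bot.read_state(); M=yaw(s["tool_rot"]); p=s["eef_pos"]
    a=np.radians(ydeg); y=np.array([np.cos(a),np.sin(a),0]); z=np.array([0,0,-1.]); G=np.c_[np.cross(y,z),y,z]
    rv=R.from_matrix(M.T@G).as_rotvec(); d=(np.array(target)-p)/n
    print("rotvec deg",np.degrees(rv).round(2),"pos",p.round(1))
    for i in range(n):
        Mi=M@R.from_rotvec(rv*i/n).as_matrix()
        print(np.r_[np.degrees(rv)/n/30,Mi.T@d/50].round(3).tolist())
def st():
    s=bot.read_state(); M=yaw(s["tool_rot"])
    print("t",s["clock"],"p",s["eef_pos"].round(1),"yaw",np.degrees(np.arctan2(M[1,1],M[0,1])).round(2),"tilt",np.degrees(np.arccos(-M[2,2])).round(2),"F",s["wrist_force"].round(1),"T",s["torque"].round(2),"w",s["gripper_width"],s["finger_force"],"j",s["joints"].round(2))
E
python3 -c "
from h import *
print(bot.finger_overhang); plan([496.5,63,180],2.65,15)"
```

```text
25.0
rotvec deg [-9.000e-02  6.000e-02  7.006e+01] pos [185.6 596.4 255.4]
[-0.0, 0.0, 0.156, -0.607, -0.556, 0.101]
[-0.0, 0.0, 0.156, -0.65, -0.504, 0.101]
[-0.0, 0.0, 0.156, -0.689, -0.45, 0.101]
[-0.0, 0.0, 0.156, -0.724, -0.392, 0.101]
[-0.0, 0.0, 0.156, -0.753, -0.332, 0.101]
[-0.0, 0.0, 0.156, -0.778, -0.27, 0.101]
[-0.0, 0.0, 0.156, -0.797, -0.205, 0.101]
[-0.0, 0.0, 0.156, -0.811, -0.14, 0.101]
[-0.0, 0.0, 0.156, -0.82, -0.073, 0.101]
[-0.0, 0.0, 0.156, -0.823, -0.006, 0.101]
[-0.0, 0.0, 0.156, -0.821, 0.061, 0.101]
[-0.0, 0.0, 0.156, -0.813, 0.127, 0.101]
[-0.0, 0.0, 0.156, -0.8, 0.193, 0.101]
[-0.0, 0.0, 0.156, -0.782, 0.258, 0.101]
[-0.0, 0.0, 0.156, -0.758, 0.321, 0.101]
```

Request:
apply_moves --steps '[[[0,0,0.156,-0.61,-0.56,0.1,-1],[0,0,0.156,-0.65,-0.5,0.1,-1],[0,0,0.156,-0.69,-0.45,0.1,-1],[0,0,0.156,-0.72,-0.39,0.1,-1],[0,0,0.156,-0.75,-0.33,0.1,-1]]]'

```text
clock: 0.6
eef_pos: [289.8, 417.5, 230.7]
tool_rot: [-0.0, 0.349, 0.937, -0.0]
wrist_force: [0.1, -0.4, 0.4]
gripper_width: 85.2
finger_force: 0.0
```

Request:
apply_moves --steps '[[[0,0,0.156,-0.78,-0.27,0.1,-1],[0,0,0.156,-0.8,-0.2,0.1,-1],[0,0,0.156,-0.81,-0.14,0.1,-1],[0,0,0.156,-0.82,-0.07,0.1,-1],[0,0,0.156,-0.82,0,0.1,-1]]]'

```text
clock: 1.1
eef_pos: [393.8, 240.1, 206.0]
tool_rot: [-0.0, 0.532, 0.847, -0.0]
wrist_force: [0.9, 0.9, 0.1]
gripper_width: 85.5
finger_force: 0.0
```

Request:
apply_moves --steps '[[[0,0,0.156,-0.82,0.06,0.1,-1],[0,0,0.156,-0.81,0.13,0.1,-1],[0,0,0.156,-0.8,0.19,0.1,-1],[0,0,0.156,-0.78,0.26,0.1,-1],[0,0,0.156,-0.76,0.32,0.1,-1]]]'

```text
clock: 1.6
eef_pos: [496.9, 62.5, 181.0]
tool_rot: [-0.0, 0.693, 0.721, -0.0]
wrist_force: [1.1, 1.0, 0.5]
gripper_width: 85.8
finger_force: 0.0
```

Request:
apply_moves --steps '[[[0,0,0,0,0,0,-1],[0,0,0,0,0,0,-1]]]'

```text
clock: 1.8
eef_pos: [496.5, 62.8, 180.8]
tool_rot: [-0.0, 0.692, 0.722, -0.001]
wrist_force: [0.3, 0.8, 0.4]
gripper_width: 85.3
finger_force: 0.0
```

```bash
python3 -c "
from h import *
st(); plan([496.5,63,102],2.65,4)"
```

```text
t 1.8 p [496.5  62.8 180.8] yaw 2.37 tilt 0.07 F [0.3 0.8 0.4] T [-0.02  0.01  0.01] w 85.28561660977608 0.0 j [-0.69  0.18  0.56  1.83 -0.1   1.16 -0.05]
rotvec deg [-0.06  0.04 -0.28] pos [496.5  62.8 180.8]
[-0.001, 0.0, -0.002, 0.001, 0.0, 0.394]
[-0.001, 0.0, -0.002, 0.001, 0.0, 0.394]
[-0.001, 0.0, -0.002, 0.001, 0.0, 0.394]
[-0.001, 0.0, -0.002, 0.001, 0.0, 0.394]
```

Precise. Down (TCP z ≈ 102) and close.

Request:
apply_moves --steps '[[[0,0,0,0,0,0.4,-1],[0,0,0,0,0,0.4,-1],[0,0,0,0,0,0.4,-1],[0,0,0,0,0,0.37,-1],[0,0,0,0,0,0,-1]]]'

```text
clock: 2.3
eef_pos: [494.3, 65.3, 100.5]
tool_rot: [-0.001, 0.69, 0.723, -0.002]
wrist_force: [0.4, -0.2, 0.1]
gripper_width: 85.3
finger_force: 0.0
```

Request:
apply_moves --steps '[[[0,0,0,0,0,0,1],[0,0,0,0,0,0,1],[0,0,0,0,0,0,1],[0,0,0,0,0,0,1],[0,0,0,0,0,0,1]]]' --grip_force 40

```text
clock: 2.8
eef_pos: [496.9, 64.1, 103.7]
tool_rot: [0.0, 0.691, 0.722, 0.001]
wrist_force: [-2.4, -0.0, 5.3]
gripper_width: 24.8
finger_force: 41.1
```

```bash
python3 -c "
from h import *
st(); print(yaw(bot.read_state()['tool_rot']).round(3))
c=cam('side');save(c,'s1'); i=cv2.imread('pics/s1.png'); cv2.imwrite('pics/s1c.png',cv2.resize(i[150:290,240:400],None,fx=4,fy=4))"
```

```text
t 2.8 p [496.9  64.1 103.7] yaw 2.52 tilt 0.06 F [-2.4 -0.   5.3] T [ 0.06  0.49 -0.03] w 24.831649685785436 41.06659412384033 j [-0.66  0.28  0.55  1.92 -0.17  0.99  0.01]
[[-0.044  0.999  0.001]
 [ 0.999  0.044  0.001]
 [ 0.001  0.001 -1.   ]]
```

View pics/s1c.png

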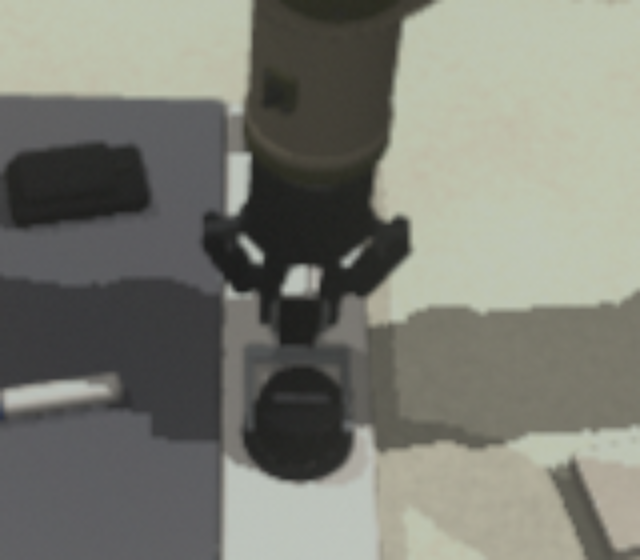

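The jaws hold the grip block at crop pixel (300,315), and the fork is over the cap at (300,420). Pulling along tool -x.

Request:
apply_moves --steps '[[[0,0,0,-0.2,0,0,1],[0,0,0,-0.2,0,0,1],[0,0,0,-0.2,0,0,1],[0,0,0,-0.2,0,0,1],[0,0,0,-0.2,0,0,1]]]'

```text
clock: 3.35
eef_pos: [499.3, 14.4, 103.7]
tool_rot: [-0.0, 0.691, 0.723, 0.001]
wrist_force: [-0.7, 1.8, 4.9]
gripper_width: 24.9
finger_force: 41.1
```

Request:
apply_moves --steps '[[[0,0,0,-0.06,0,0,1],[0,0,0,-0.06,0,0,1],[0,0,0,-0.06,0,0,1],[0,0,0,0,0,0,1]]]'

```text
clock: 3.75
eef_pos: [499.7, 5.1, 103.6]
tool_rot: [0.0, 0.691, 0.722, 0.001]
wrist_force: [-2.6, -0.2, 8.1]
gripper_width: 25.0
finger_force: 41.3
```

Request:
apply_moves --steps '[[[0,0,0,-0.04,0,0,1],[0,0,0,0,0,0,1]]]'

```text
clock: 3.95
eef_pos: [499.8, 4.3, 103.6]
tool_rot: [-0.0, 0.691, 0.723, 0.001]
wrist_force: [-3.0, 3.5, 8.1]
gripper_width: 25.0
finger_force: 41.4
```

Request:
apply_moves --steps '[[[0,0,0,-0.06,0,0,1],[0,0,0,0,0,0,1]]]'

```text
clock: 4.15
eef_pos: [499.7, 4.0, 103.6]
tool_rot: [-0.001, 0.69, 0.724, 0.002]
wrist_force: [-3.1, 12.2, 8.9]
gripper_width: 24.9
finger_force: 41.4
```

Request:
apply_moves --steps '[[[0,0,0,-0.06,0,0,1],[0,0,0,0,0,0,1]]]'

```text
clock: 4.35
eef_pos: [499.8, 3.8, 103.6]
tool_rot: [-0.003, 0.689, 0.724, 0.003]
wrist_force: [-3.3, 20.4, 9.2]
gripper_width: 25.0
finger_force: 41.5
```

At the stop: the force rises and there is no more travel. Release and lift.

Request:
apply_moves --steps '[[[0,0,0,0,0,0,-1],[0,0,0,0,0,0,-1],[0,0,0,0,0,0,-1],[0,0,0,0,0,0,-1],[0,0,0,0,0,0,-1]]]'

```text
clock: 4.85
eef_pos: [499.5, -3.5, 102.7]
tool_rot: [0.0, 0.692, 0.722, -0.0]
wrist_force: [0.1, 0.3, 0.4]
gripper_width: 85.3
finger_force: 0.0
```

Request:
apply_moves --steps '[[[0,0,0,0,0,-0.4,-1],[0,0,0,0,0,-0.4,-1],[0,0,0,0,0,-0.4,-1],[0,0,0,0,0,-0.4,-1],[0,0,0,0,0,0,-1]]]'

```text
clock: 5.35
eef_pos: [501.1, -3.3, 185.3]
tool_rot: [0.001, 0.692, 0.722, 0.002]
wrist_force: [0.4, 0.1, 0.2]
gripper_width: 84.8
finger_force: 0.0
```

```bash
python3 - <<'E'
from h import *
st()
for n in("top","side"):
    c=cam(n); save(c,n+"2"); W=world(c); r0,r1,c0,c1=(140,280,180,350) if n=="top" else (165,310,190,345)
    X=W[r0:r1,c0:c1]; m=((X[...,2]>85)&(X[...,2]<103)).astype(np.uint8)
    k,l,sx,ce=cv2.connectedComponentsWithStats(m)
    for i in range(1,k):
        if sx[i,4]>8: q=X[l==i]; print(n,sx[i,4],ce[i]+[c0,r0],q.mean(0).round(1),q.min(0).round(1),q.max(0).round(1))
i=cv2.imread('pics/side2.png'); cv2.imwrite('pics/s2c.png',cv2.resize(i[150:290,240:400],None,fx=4,fy=4))
plan([493,138,180],2.65,5)
E
```

```text
t 5.35 p [501.1  -3.3 185.3] yaw 2.47 tilt 0.25 F [0.4 0.1 0.2] T [ 0.02 -0.04  0.01] w 84.75810857677799 0.0 j [-0.59  0.18  0.6   1.83 -0.11  1.16  0.09]
top 202 [303.72277228 189.51980198] [681.9 -46.5  93. ] [657.5 -71.8  85.4] [704.8 -22.8 101.3]
top 301 [230.6013289  246.08305648] [494.6 136.7  96.2] [468.2 110.6  86. ] [521.2 163.2 102.6]
top 19 [321.73684211 245.52631579] [ 528.8 -114.5   86.6] [ 518.3 -120.9   85.1] [ 542.1 -107.4   88.9]
top 26 [326.65384615 248.03846154] [ 523.5 -128.8   86.8] [ 512.1 -135.4   85. ] [ 541.2 -119.4   88.5]
top 67 [324.82089552 256.59701493] [ 499.  -126.2   86.7] [ 483.9 -145.4   85. ] [ 522.4 -106.4   90.7]
side 100 [312.46 178.07] [ 507.2 -120.1   87.1] [ 482.  -135.5   85. ] [ 537.9 -105.4   91.3]
side 321 [256.46728972 192.17133956] [663.8 -47.4  92.9] [621.1 -76.7  85.1] [702.5 -21.8  98.8]
side 64 [314.015625 209.890625] [499.1   5.5  93.7] [485.4  -7.3  85.3] [510.4  13.   99.9]
side 346 [315.07514451 250.5982659 ] [492.3 140.6  97.1] [466.7 110.4  85.2] [518.2 164.8 102.7]
rotvec deg [ 0.03 -0.01 -0.15] pos [499.6  -3.  182.8]
[0.0, -0.0, -0.001, 0.565, -0.002, 0.011]
[0.0, -0.0, -0.001, 0.565, -0.002, 0.011]
[0.0, -0.0, -0.001, 0.565, -0.001, 0.011]
[0.0, -0.0, -0.001, 0.565, -0.001, 0.011]
[0.0, -0.0, -0.001, 0.565, -0.001, 0.011]
```

View pics/s2c.png

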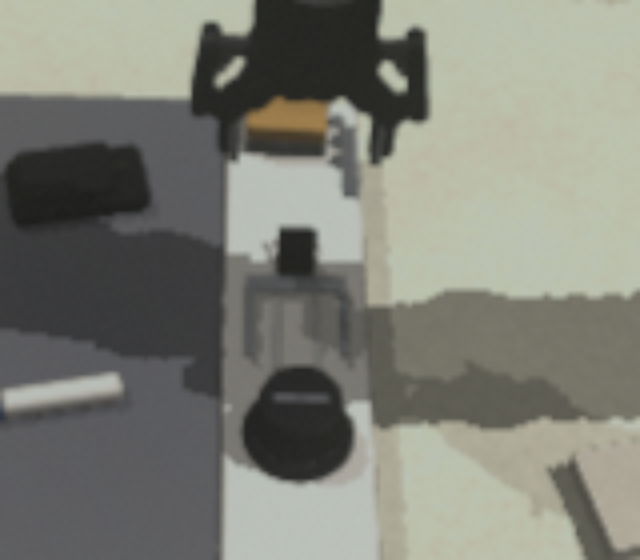

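The lock is at its stop, with the fork at crop pixel (300,320) clear of the cap at (300,425). Next, over the cap.

Request:
apply_moves --steps '[[[0,0,0,0.565,0,0,-1],[0,0,0,0.565,0,0,-1],[0,0,0,0.565,0,0,-1],[0,0,0,0.565,0,0,-1],[0,0,0,0.565,0,0,-1]]]'

```text
clock: 5.95
eef_pos: [492.5, 139.0, 181.4]
tool_rot: [-0.0, 0.692, 0.722, -0.001]
wrist_force: [0.7, -0.3, -0.6]
gripper_width: 85.3
finger_force: 0.0
```

Request:
apply_moves --steps '[[[0,0,0,0,0,0.3,-1],[0,0,0,0,0,0.3,-1],[0,0,0,0,0,0.3,-1],[0,0,0,0,0,0,-1],[0,0,0,0,0,0,-1]]]'

```text
clock: 6.45
eef_pos: [492.9, 137.8, 137.1]
tool_rot: [-0.0, 0.692, 0.722, -0.001]
wrist_force: [0.5, 0.2, 0.8]
gripper_width: 85.3
finger_force: 0.0
```

```bash
python3 -c "
from h import *
st(); plan([493.2,138.2,92],2.65,3)"
```

```text
t 6.45 p [492.9 137.8 137.1] yaw 2.49 tilt 0.11 F [0.5 0.2 0.8] T [-0.    0.03  0.03] w 85.32536367422907 0.0 j [-0.76  0.25  0.5   1.86 -0.14  1.07 -0.17]
rotvec deg [-0.1   0.06 -0.16] pos [492.9 137.8 137.1]
[-0.001, 0.001, -0.002, 0.003, 0.003, 0.301]
[-0.001, 0.001, -0.002, 0.003, 0.003, 0.301]
[-0.001, 0.001, -0.002, 0.003, 0.002, 0.301]
```

Request:
apply_moves --steps '[[[0,0,0,0,0,0.3,-1],[0,0,0,0,0,0.3,-1],[0,0,0,0.01,0,0.3,-1],[0,0,0,0,0,0,-1],[0,0,0,0,0,0,-1]]]'

```text
clock: 6.95
eef_pos: [493.6, 138.6, 93.5]
tool_rot: [0.0, 0.692, 0.722, 0.0]
wrist_force: [0.1, 0.3, 1.0]
gripper_width: 85.5
finger_force: 0.0
```

Request:
apply_moves --steps '[[[0,0,0,0,0,0,1],[0,0,0,0,0,0,1],[0,0,0,0,0,0,1],[0,0,0,0,0,0,1],[0,0,0,0,0,0,1]]]' --grip_force 60

```text
clock: 7.45
eef_pos: [493.9, 138.9, 94.0]
tool_rot: [0.0, 0.691, 0.722, 0.001]
wrist_force: [-2.7, -1.7, 7.3]
gripper_width: 52.2
finger_force: 61.3
```

```bash
python3 -c "
from h import *
st()"
```

```text
t 7.45 p [493.9 138.9  94. ] yaw 2.5 tilt 0.1 F [-2.7 -1.7  7.3] T [-0.12  0.41 -0.02] w 52.235899872857686 61.26044862467879 j [-0.75  0.31  0.48  1.9  -0.17  0.97 -0.14]
```

Try anticlockwise (tool -rz), 16°.

Request:
apply_moves --steps '[[[0,0,-0.13,0,0,0,1],[0,0,-0.13,0,0,0,1],[0,0,-0.13,0,0,0,1],[0,0,-0.13,0,0,0,1],[0,0,0,0,0,0,1]]]'

```text
clock: 7.95
eef_pos: [494.1, 139.1, 94.1]
tool_rot: [-0.0, 0.587, 0.809, 0.001]
wrist_force: [-1.2, 2.7, 5.6]
gripper_width: 51.9
finger_force: 64.3
```

```bash
python3 -c "
from h import *
st()"
```

```text
t 7.95 p [494.1 139.1  94.1] yaw 18.04 tilt 0.16 F [-1.2  2.7  5.6] T [ 0.34  0.39 -1.52] w 51.8843844062995 64.26914798095822 j [-0.71  0.31  0.44  1.9  -0.16  0.97  0.12]
```

The torque of -1.5 N·m says it is blocked that way. Go clockwise by about 95°, which includes undoing the 8°.

Request:
apply_moves --steps '[[[0,0,0.2,0,0,0,1],[0,0,0.2,0,0,0,1],[0,0,0.2,0,0,0,1],[0,0,0.2,0,0,0,1],[0,0,0,0,0,0,1]]]'

```text
clock: 8.45
eef_pos: [494.4, 139.0, 94.1]
tool_rot: [0.0, 0.744, 0.669, 0.001]
wrist_force: [0.0, -0.3, 5.3]
gripper_width: 52.2
finger_force: 61.8
```

```bash
python3 -c "
from h import *
st()"
```

```text
t 8.45 p [494.4 139.   94.1] yaw -6.1 tilt 0.15 F [ 0.  -0.3  5.3] T [-0.07  0.06 -0.11] w 52.17751293147851 61.76048486187312 j [-0.77  0.31  0.51  1.9  -0.18  0.97 -0.28]
```

Torque is near zero, so clockwise is the loosening way. Another 70°.

Request:
apply_moves --steps '[[[0,0,0.23,0,0,0,1],[0,0,0.23,0,0,0,1],[0,0,0.23,0,0,0,1],[0,0,0.23,0,0,0,1],[0,0,0.23,0,0,0,1]]]'

```text
clock: 8.95
eef_pos: [494.5, 139.1, 94.1]
tool_rot: [-0.0, 0.909, 0.417, 0.001]
wrist_force: [2.0, 0.3, 4.2]
gripper_width: 52.1
finger_force: 61.6
```

Request:
apply_moves --steps '[[[0,0,0.23,0,0,0,1],[0,0,0.23,0,0,0,1],[0,0,0.23,0,0,0,1],[0,0,0.23,0,0,0,1],[0,0,0.23,0,0,0,1]]]'

```text
clock: 9.45
eef_pos: [494.9, 138.9, 94.1]
tool_rot: [-0.0, 0.992, 0.129, 0.002]
wrist_force: [1.9, -1.8, 4.2]
gripper_width: 51.5
finger_force: 61.7
```

Request:
apply_moves --steps '[[[0,0,0,0,0,0,1],[0,0,0,0,0,0,1]]]'

```text
clock: 9.65
eef_pos: [494.6, 138.9, 94.1]
tool_rot: [-0.0, 0.991, 0.132, 0.001]
wrist_force: [-0.0, -0.4, 7.5]
gripper_width: 52.0
finger_force: 62.2
```

```bash
python3 -c "
from h import *
st()"
```

```text
t 9.65 p [494.6 138.9  94.1] yaw -74.81 tilt 0.16 F [-0.  -0.4  7.5] T [-0.35 -0.13 -0.02] w 51.98043099170678 62.18755687567722 j [-0.95  0.36  0.74  1.9  -0.29  0.99 -1.39]
```

Turned 93°, which is −85° net. Lift gently and check the force.

Request:
apply_moves --steps '[[[0,0,0,0,0,-0.08,1],[0,0,0,0,0,-0.08,1],[0,0,0,0,0,0,1]]]'

```text
clock: 9.95
eef_pos: [493.4, 138.8, 101.3]
tool_rot: [-0.0, 0.991, 0.132, 0.0]
wrist_force: [-0.2, 0.4, -1.3]
gripper_width: 51.9
finger_force: 62.7
```

Request:
apply_moves --steps '[[[0,0,0,0,0,-0.2,1],[0,0,0,0,0,-0.3,1],[0,0,0,0,0,-0.4,1],[0,0,0,0,0,-0.4,1],[0,0,0,0,0,-0.4,1]]]'

```text
clock: 10.45
eef_pos: [493.2, 138.5, 187.0]
tool_rot: [0.0, 0.991, 0.131, -0.0]
wrist_force: [0.2, 0.3, -2.0]
gripper_width: 52.0
finger_force: 62.8
```

Request:
apply_moves --steps '[[[0,0,0,0,0,-0.4,1],[0,0,0,0,0,-0.16,1],[0,0,0,0,0,0,1],[0,0,0,0,0,0,1],[0,0,0,0,0,0,1]]]'

```text
clock: 10.95
eef_pos: [492.7, 138.5, 212.7]
tool_rot: [0.0, 0.991, 0.132, -0.001]
wrist_force: [-0.8, 0.3, -0.9]
gripper_width: 51.5
finger_force: 62.9
```

```bash
python3 - <<'E'
from h import *
st()
c=cam('side');save(c,'s3'); i=cv2.imread('pics/s3.png'); cv2.imwrite('pics/s3c.png',cv2.resize(i[130:290,230:400],None,fx=3.5,fy=3.5))
W=world(c)
for r in (W[225:275,300:330],W[203:216,308:320]): print(np.nanmean(r,(0,1)).round(1),np.nanmin(r,(0,1)).round(1),np.nanmax(r,(0,1)).round(1))
X=W[203:216,305:322]; q=X[(X[...,2]>85)&(X[...,2]<102)]; print("grip",q.mean(0),len(q))
E
```

```text
t 10.95 p [492.7 138.5 212.7] yaw -74.89 tilt 0.11 F [-0.8  0.3 -0.9] T [ 0.04 -0.05  0.03] w 51.53589087209791 62.85979106152013 j [-1.03  0.2   0.8   1.77 -0.15  1.23 -1.5 ]
[494.5 143.8 104.1] [453.1  31.   49.8] [535.  205.9 291.6]
[505.2 109.7 224.4] [493.2 -48.9  54.1] [516.1 175.4 324.4]
grip [510.07403213   3.65209548  92.14495564] 6
```

View pics/s3c.png

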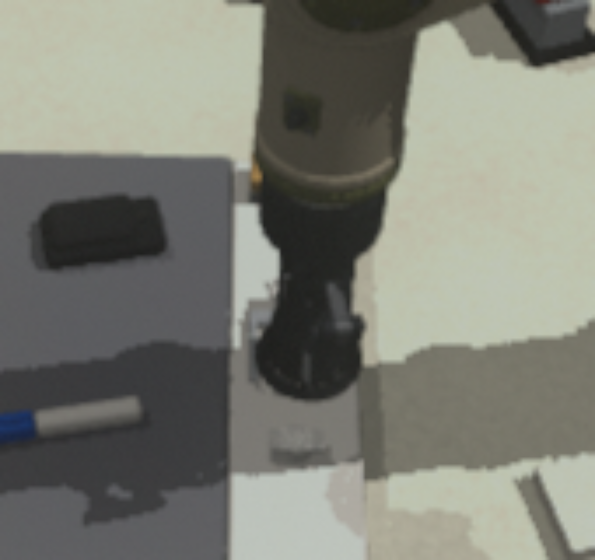

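The cap is held level in the jaws at crop pixel (308,345), the empty seat post shows at (300,440), and the fork is still retracted at (255,330). Handing in.

```bash
python3 -c "
from plant import bot
print(bot.close_job())"
```

```text
the job is handed in; nothing more can be done
None
```

The lock slide is at its end stop, and the cap came loose clockwise and is held level about 12 cm above its seat; the job was handed in at about 11 s with no verdict returned.

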